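Bolt the edge-tool chest

ROBOT

A 6-joint arm with a two-finger parallel gripper is mounted at the origin on the work surface. World frame = base frame: x ahead of the robot, y to its left, z up, the work surface at z = 0. Lengths are in m, angles in rad, forces in N, time in s.
With the tool pointing down it reaches from about 0.325 to 0.75 m from the base axis. Payload 7.6 kg.
Tool frame: the origin (TCP) lies at the very end of the fingers, on their centre line; the grasp point (between the pads) lies 19 mm behind it; z points along the fingers, y is the line along which they close (so a half turn about z gives the same grasp; the last joint's range is limited). The gripper opens to 85 mm and grips with 20 to 120 N. Pads are 22 mm wide; open, the fingers measure 114 mm over their backs; the gripper's body (76 mm by 85 mm) begins 54 mm behind the grasp point. The pads swing forward as they close: fully open they stand 13 mm farther back than shut.
Start: joints at [-1.197, 0.052, 1.401, -0, 1.689, -0.07], TCP at [0.225, -0.474, 0.231] pointing down, gripper open.
Joint ranges: [-2.9, 2.9], [-0.91, 2.17], [0.12, 2.37], [-1.06, 4.2], [0.26, 2.73], [-2.93, 2.93]. Speed limits (rad/s): [2.57, 2.57, 3.01, 3.14, 3.14, 3.14].

INTERFACE

Orientations are given as a unit quaternion [x, y, z, w].
In Python, from bench import robot gives the robot as it stands. The module is installed in compiled form; this text tells all that it offers.
- The arm moves only by the tool send_rows, never from a script. Its argument "commands" is a list of rows, each a list of 2 entries, a list of its own where there are three numbers: the shift along the tool's x, y, z as a fraction of full scale, then the turn, a rotation vector about the tool's x, y, z as a fraction of full scale. A call has 1 to 12 rows; each row is the pose to reach, as a shift and turn from the pose commanded when the call began, along the tool's axes at that moment, turning the shorter way round; what a row does not reach only later rows make up. Full scale, the value 1, is 0.15 m for a shift and 2 pi rad for a turn. A row lasts 1/8 s, in which the tool goes at most 62.5 mm and 10.7 degrees, less where a joint would pass 70% of its speed; a pose out of reach is approached as far as the arm can. A call with a number of a shift or a turn outside -1 to 1 is refused whole. A call with a gripper value outside its range is refused whole. "jaw" is the closure, from -1 (fully open) to 1 (shut), set as the call begins (left out, the last holds). The fingers move at their own pace and stop on an object; "newtons" is the grip in N (left out, the last holds). Time passes only in rows, so rows that repeat a pose let the fingers close. It gives the time, the measured TCP pose, the force, the opening and the grip force at its end, in the units of the state.
- robot.read_state(): the state, without advancing time (a new reading comes with each control period).
- robot.capture(name): name is "scene" or "top" or "wrist"; returns (picture, depth): 480x640x3 uint8, blue, green, red; 480x640 float32, m along the optical axis (not along the pixel's ray), 0 where there is no reading.
- robot.get_calibration(name): a dict with "vertical_fov" (degrees; the focal length in pixels is half the picture's height over the tangent of half this angle, whatever the lens; pixels are square), "cx", "cy" (the principal point, pixels), "rvec" (rotation vector, rad) and "tvec" (3), from world to camera coordinates, as OpenCV has them. Camera axes: x right, y down, z forward; pixel columns grow to the right and rows downward; lengths in m; the calibration is good to about 2 mm. A picture is of the moment at which its call begins: read the wrist's pose just before it. get_calibration takes no time and is no camera call; for the wrist camera it gives the pose at the moment of the call.
- robot.job_done(): hands the job in; it is judged then, once.
The state is a dict: "time_s": time; "joint_positions": joint angles; "joint_vel": joint speeds; "joint_torque": joint torques, N m; "tool_pos": TCP position; "eef_rot": TCP orientation; "ft_force": force on the tool from outside, world axes, zero at the start; "moment": the same for the moment, N m; "finger_gap": finger opening in m; "finger_force": force on a finger pad.
Only numpy, scipy, OpenCV 4.12 (cv2) and the standard library are available. Lean on these libraries where they do the work, as an engineer would, in place of code of your own. Each camera call takes 0.05 s, during which the arm holds its last target. There are 200 camera calls.

TASK

Put the edge tools away for the day: take the paring knife off the stone and lay it flat on the floor of the open pine chest, setting it down rather than dropping it. Then close the lid and slide the bolt on top of the lid fully home in its keeper. Leave the glue bottle, the maul and the tin where they stand.

Things in the scene. Friction and masses are not known exactly. Their poses are not given: they have to be found in the camera images.
- chest: Heavy open pine chest, fixed, 320 mm (x) by 224 (y) by 90 high. Origin under its centre on the bench, z up; +x to the end with the keeper, farther from the robot; +y to the hinged long side. End cheeks 26 mm thick, 90 high; long walls 12 thick, 76 high; floor 20 mm above the bench. Inside 268 by 200 mm; a rack of fixed tools, up to 58 mm above the bench, fills chest y +0.050 to +0.100.
- free_floor (a point): Middle of the chest's free floor, on its surface (chest 0, -0.025, 0.020): clear area 268 mm along chest x by 150 along y. Axes as the chest.
- lid (a joint): Lid angle in rad: 0 shut, 1.57 upright; starts 1.5 to 1.75. Pine board 264 (along chest x) by 224 by 14 mm, 0.55 kg, inset between the cheeks; shut, its top is flush with them, 90 mm above the bench. Damped friction hinges: steep, it stays where left (0.5 N m to move it; pushing on its outer face closes it); below about 0.8 rad it sinks shut by its own weight in about 2 s.
- lid_hinge (a point): Middle of the lid's hinge line, at chest (0, 0.112, 0.076); the lid turns about the line through it along chest x. This frame turns with the lid: x along the hinge as chest x, -y from the hinge to the lid's free edge, z out of the lid's outer (top) face, which lies at z = 14 mm.
- lid_edge (a point): Middle of the lid's free edge, on its outer (top) face, 224 mm from the hinge line. Axes as lid_hinge.
- bolt (a joint): Travel of the bolt in m: 0 drawn back, 0.046 fully home (end stop); starts 0 to 0.012. Slides along chest +x on top of the lid against about 2.5 N of friction and stays where it is left. It enters the keeper only with the lid shut; shot while the lid is open, its tip catches on top of the keeper and the lid cannot shut.
- bolt_knob (a point): Middle of the bolt's round steel knob, on the lid's outer face, 38 mm out from it (128 mm above the bench when shut). Knob up to 19 mm thick, from 24 to 49 mm out from that face, on a 10 mm stem. Always at chest y = -0.085 when the lid is shut, at chest x = 0.045 + travel. Axes as lid_hinge.
- bolt_tip (a point): Tip of the bolt's steel rod (12 mm thick, 150 long), 67 mm ahead of the knob, 10.5 mm out from the lid's outer face. The rod runs over a brass plate 116 by 36 mm in two brass staples 12 mm long that stand 22.5 mm out from the face, centred 23 mm behind and 65 mm ahead of the drawn-back knob. Axes as lid_hinge.
- keeper_mouth (a point): Middle of the opening of the fixed brass keeper, an arch 24 mm wide, 22.5 high and 16 deep (16 mm clear width), on top of the chest's +x end cheek; 10.5 mm above the cheek's top. The rod enters it along chest +x. Axes as the chest.
- stone: Pale stone paring slab, fixed, 260 (x) by 200 (y) by 30 mm high. Origin under its centre on the bench.
- knife: Paring knife lying flat on the stone, loose, about 0.16 kg, 194 mm long: dark wooden handle 110 long, 26 wide, 22 high with a brass collar, and a flat steel blade 36 wide, 4 thick, flush with the underside. Origin on the underside, 60 mm from the handle's butt; +x to the blade, whose edge is at x = +0.134; z up. A good grip is across the handle at x = +0.02.
- glue: Bystander: white glue bottle with a yellow label, 72 mm wide, 190 high. Origin at the centre of its base.
- maul: Bystander: turned wooden maul standing on its head, 80 mm wide, 200 high. Origin at the centre of its base.
- tin: Bystander: round wax tin with a green label, 80 mm wide, 45 high. Origin at the centre of its base.

How it is judged:
On the way, in this order (a step that is already met when the one before it is completed fails the run):
1. the knife lies flat on the chest's floor, released (x of knife in the frame of chest between -0.13 and 0.13 m and y of knife in the frame of chest between -0.1 and 0.05 m and z of knife in the frame of chest between 0.015 and 0.028 m and angle between knife's own z axis and vertical below 0.15 rad and linear speed of knife below 0.05 m/s and contact force between the fingers and knife below 0.1 N), for 0.2 s.
2. the lid is shut (value of joint lid below 0.03 rad), for 0.2 s.
3. the bolt is fully home with the lid shut (value of joint lid below 0.03 rad and value of joint bolt above 0.042 m), for 0.2 s.
At the end, for the whole second after the job is handed in: The knife lies flat (within 0.15 rad, right way up) and still on the chest's free floor, the lid is shut (under 0.03 rad) and the bolt is home in the keeper (travel over 42 of 46 mm) (all of step 3 and x of knife in the frame of chest between -0.13 and 0.13 m and y of knife in the frame of chest between -0.1 and 0.05 m and z of knife in the frame of chest between 0.015 and 0.028 m and angle between knife's own z axis and vertical below 0.15 rad and linear speed of knife below 0.05 m/s); the robot touches nothing.
It fails at once if the knife is dropped (falls free at over 0.9 m/s, about 40 mm) (linear speed of knife above 0.9 m/s and contact force between the fingers and knife below 0.05 N).
It fails at once if the glue bottle, maul or tin is shifted by more than 25 mm (distance of any of glue, maul, tin from where it was at the start of the episode above 0.025 m).
It also fails if it takes over 70 s, if anything falls off the work surface, if the arm or the gripper's body presses on something with over 40 N, if the wrist force passes 120 N, or if a joint passes its speed limit or range.

## Working session

There is one attempt and no reset: what is moved stays moved. The work goes in short steps, Python scripts to look and compute and a tool call to move; the robot and the scene stay as the last step left them, time stands still between calls to the robot, and variables do not carry over. Pictures are saved under pics/ and viewed, at most 10 in all, crops included, and the job is handed in when it is done.

Besides the shell and the picture viewer there is one more tool, called after "Call:" in YAML: its name, and indented under it one key for each argument. send_rows: Moves the arm, as the interface text tells. Its arguments: {"type":"object","properties":{"commands":{"type":"array","items":{"type":"array"}},"jaw":{"type":"number"},"newtons":{"type":"number"}},"required":["commands"]}

```bash
mkdir -p pics; cat > h.py <<'E'
import numpy as np, cv2
from scipy.spatial.transform import Rotation as R
from bench import robot
def cal(n):
    c=robot.get_calibration(n); f=240/np.tan(np.radians(c["vertical_fov"])/2)
    return f,c["cx"],c["cy"],R.from_rotvec(np.ravel(c["rvec"])).as_matrix(),np.ravel(c["tvec"])
def cloud(n,d,C=None):
    f,cx,cy,M,t=C or cal(n); v,u=np.mgrid[:480,:640]
    P=np.stack([(u-cx)/f*d,(v-cy)/f*d,d],-1); W=(P-t)@M; W[d==0]=np.nan
    return W
def ray(n,u,v,z,C=None):
    f,cx,cy,M,t=C or cal(n); d=np.array([(u-cx)/f,(v-cy)/f,1])@M; o=-t@M
    return o+d*(z-o[2])/d[2]
def proj(n,p,C=None):
    f,cx,cy,M,t=C or cal(n); q=M@np.asarray(p)+t; return q[0]/q[2]*f+cx,q[1]/q[2]*f+cy
def move(dp,rv=(0,0,0)):
    "world shift of TCP, world rotvec -> units of the move"
    q=R.from_quat(robot.read_state()["eef_rot"])
    return np.round(q.inv().apply(dp)/.15,4), np.round(q.inv().apply(rv)/(2*np.pi),4)
E
python3 - <<'E'
from h import *
for n in("scene","top"):
    p,d=robot.capture(n); cv2.imwrite(f"pics/{n}0.png",p); np.savez(f"{n}0.npz",p=p,d=d)
    f,cx,cy,M,t=cal(n); print(n,f,cx,cy,-t@M,M[2],(d==0).mean())
print(robot.read_state())
E
```

```text
scene 565.7719485098997 319.8405023016708 235.9555554407448 [1.00357293 0.55463043 1.07106822] [-0.35926254 -0.52310665 -0.7728453 ] 0.0039680989583333335
top 498.93984258426593 317.47456831634304 243.8678913419681 [ 0.4009365  -0.11208018  1.06813604] [ 0.17241385 -0.00711247 -0.98499892] 0.004016927083333333
{'time_s': 0.1, 'joint_positions': array([-1.19732780e+00,  5.27519767e-02,  1.40164722e+00, -1.27188174e-05,
        1.68858102e+00, -7.03210083e-02]), 'joint_vel': array([-2.69983030e-04, -2.25075803e-03, -8.20180482e-04,  2.83272868e-06,
        1.08725795e-04, -2.92894987e-04]), 'joint_torque': array([ 2.14833679e-03, -3.82581604e+01, -3.60984707e+01,  1.31974073e-05,
        4.76341462e-03, -2.14992116e-05]), 'tool_pos': array([ 0.22532476, -0.47388651,  0.23055593]), 'eef_rot': array([ 9.75482132e-01,  2.20077552e-01, -1.11000386e-04, -6.84873854e-04]), 'ft_force': array([-0.75693027,  0.12175622, -0.25828408]), 'moment': array([-0.04215019,  0.03623737,  0.0131185 ]), 'finger_force': 0.0, 'finger_gap': 0.08558744955818628}
```

View pics/top0.png

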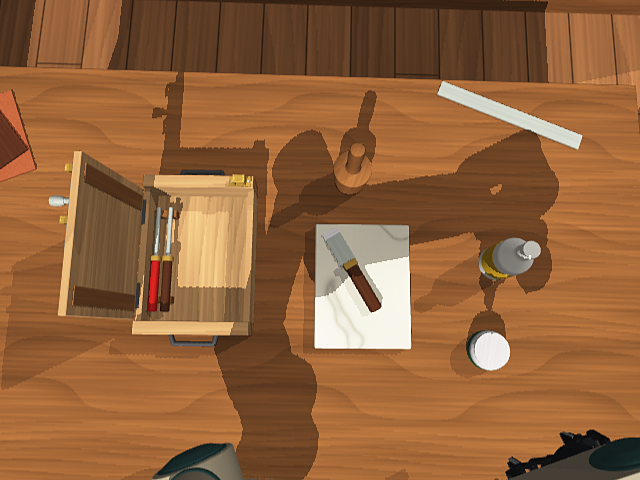

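View pics/scene0.png

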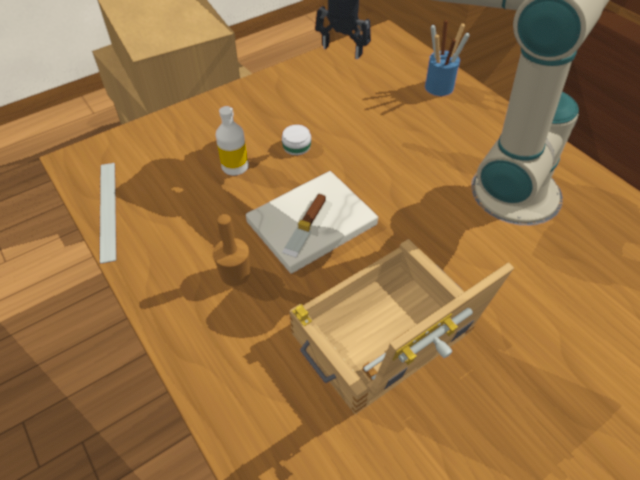

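The top view has the chest at left, with its keeper at (240,180), cheeks along rows ~182 and ~328, and the lid leaning left with the knob at (58,201). The knife lies on the stone from butt (375,308) to blade tip (330,235). The scene view confirms this, with the maul behind the stone and the bottle and tin to the right.

```bash
cat > m.py <<'E'
from h import *
z=np.load("top0.npz");p,d=z["p"],z["d"];W=cloud("top",d)
Z=W[...,2]
print("bench z",np.nanmedian(Z[380:440,350:420]),"stone z",np.nanmedian(Z[320:340,370:400]))
m=(abs(Z-.09)<.006); m[:, :125]=0; m[:,262:]=0; m[:165]=0; m[345:]=0
m=m.astype(np.uint8)
n,l,s,c=cv2.connectedComponentsWithStats(m)
for i in range(1,n):
    if s[i,4]>150:
        q=np.array([ray("top",u,v,.09)[:2] for v,u in np.argwhere(l==i)]); r=cv2.minAreaRect((q*1000).astype(np.float32)); print("cheek",s[i],r)
# knife handle
hsv=cv2.cvtColor(p,cv2.COLOR_BGR2HSV)
roi=np.zeros((480,640),bool); roi[228:345,318:408]=1
h=roi&(Z>.040)&(hsv[...,1]>60)
k=roi&(Z>.0325)
for nm,mm,zz in(("handle",h,.050),):
    n,l,s,c=cv2.connectedComponentsWithStats(mm.astype(np.uint8)); i=1+np.argmax(s[1:,4])
    q=np.array([ray("top",u,v,zz)[:2] for v,u in np.argwhere(l==i)]); print(nm,s[i],cv2.minAreaRect((q*1000).astype(np.float32)))
for b in[(330,235),(375,308)]: print(ray("top",*b,.036))
# lid plane: scan
lm=np.zeros((480,640),bool); lm[200:285,85:130]=1
q=W[lm]; q=q[~np.isnan(q[:,2])]; c0=q.mean(0); nn=np.linalg.svd(q-c0,full_matrices=0)[2][2]; print("lid inner c,n",c0,nn)
# keeper colour, yellow
y=(hsv[...,0]>18)&(hsv[...,0]<32)&(hsv[...,1]>150)&(hsv[...,2]>120)
n,l,s,c=cv2.connectedComponentsWithStats(y.astype(np.uint8))
for i in range(1,n):
    if s[i,4]>25: print("yel",s[i],c[i],ray("top",*c[i],.105))
for nm,(u,v) in dict(tin=(489,350),glue=(531,250),maul=(357,152)).items(): print(nm,W[v,u])
E
python3 m.py
```

```text
bench z -0.0005395490519887661 stone z 0.029509740437680176
cheek [ 143  174  111   15 1306] ((695.3186645507812, 126.58979797363281), (27.65433120727539, 223.73838806152344), 0.833341658115387)
cheek [129 186  14 133 350] ((549.263427734375, 239.79092407226562), (264.2178649902344, 9.062284469604492), 0.7048748135566711)Traceback (most recent call last):
  File "m.py", line 10, in <module>
    q=np.array([ray("top",u,v,.09)[:2] for v,u in np.argwhere(l==i)]); r=cv2.minAreaRect((q*1000).astype(np.float32)); print("cheek",s[i],r)
                ~~~^^^^^^^^^^^^^^^
  File "h.py", line 12, in ray
    f,cx,cy,M,t=C or cal(n); d=np.array([(u-cx)/f,(v-cy)/f,1])@M; o=-t@M
                     ~~~^^^
  File "h.py", line 5, in cal
    c=robot.get_calibration(n); f=240/np.tan(np.radians(c["vertical_fov"])/2)
ValueError: time passes only in moves, steps and waits
```

```bash
sed -i 's/^from h import \*/from h import *\nCT=cal("top")/; s/ray("top",u,v,\([a-z.0-9]*\))/ray("top",u,v,\1,CT)/g; s/cloud("top",d)/cloud("top",d,CT)/; s/,\.036)/,.036,CT)/; s/,\.105)/,.105,CT)/' m.py; python3 m.py
```

```text
bench z -0.0005395490519887661 stone z 0.029509740437680176
cheek [ 143  174  111   15 1306] ((695.3186645507812, 126.58979797363281), (27.65433120727539, 223.73838806152344), 0.833341658115387)
cheek [129 186  14 133 350] ((549.263427734375, 239.79092407226562), (264.2178649902344, 9.062284469604492), 0.7048748135566711)
cheek [ 132  320  117   15 1591] ((402.7360534667969, 122.62979888916016), (25.88876724243164, 223.82135009765625), 0.7246921062469482)
handle [343 258  39  54 721] ((496.87823486328125, -213.71939086914062), (115.23008728027344, 29.15225601196289), 32.05184555053711)
[ 0.60126988 -0.14545328  0.036     ]
[ 0.45089307 -0.2411122   0.036     ]
lid inner c,n [0.54712078 0.25231234 0.19616988] [ 0.01249882 -0.99236162  0.12272811]
yel [ 65 164   8   9  54] [ 68.11111111 167.27777778] [0.71181174 0.38382346 0.105     ]
yel [229 174  22  13 198] [239.16161616 180.26262626] [0.69449078 0.04078123 0.105     ]
yel [ 59 216   8   9  56] [ 62.85714286 219.46428571] [0.60485044 0.38229957 0.105     ]
yel [151 255   9   6  40] [154.875 257.5  ] [0.53422095 0.19615472 0.105     ]
yel [162 255  11   6  48] [166.66666667 257.8125    ] [0.53420955 0.17328251 0.105     ]
yel [344 259  13  11  72] [349.94444444 263.45833333] [ 0.5324826  -0.18321841  0.105     ]
yel [482 262  27  17 152] [492.96052632 271.35526316] [ 0.52427039 -0.46230211  0.105     ]
tin [ 0.37224117 -0.4698511   0.0464177 ]
glue [ 0.55383334 -0.5015706   0.18918593]
maul [ 0.72578489 -0.18648681  0.19830231]
```

```bash
python3 - <<'E'
from h import *
s=robot.read_state(); dp=np.array([.518,-.200,.17])-s["tool_pos"]
print(move(dp/3,(0,0,.115)), R.from_quat(s["eef_rot"]).as_matrix())
E
```

```text
(array([ 0.8487, -0.2702,  0.135 ]), array([ 0.    , -0.    , -0.0183])) [[ 9.03131718e-01  4.29363287e-01 -5.18008509e-04]
 [ 4.29363591e-01 -9.03130804e-01  1.28730703e-03]
 [ 8.48929357e-05 -1.38502180e-03 -9.99999037e-01]]
```

Call:
send_rows:
  commands:
    - [[0.42,-0.13,0.05],[0,0,0]]
    - [[0.85,-0.27,0.1],[0,0,0]]
    - [[0.85,-0.27,0.1],[0,0,0]]
  jaw: -1

```text
time_s: 0.48
tool_pos: [0.3251, -0.3803, 0.2155]
eef_rot: [0.975, 0.222, -0.0, -0.001]
ft_force: [-0.3, -0.4, -0.7]
finger_gap: 0.0857
finger_force: 0.0
```

Call:
send_rows:
  commands:
    - [[0.42,-0.13,0.07],[0,0,0]]
    - [[0.85,-0.27,0.14],[0,0,0]]
    - [[0.85,-0.27,0.14],[0,0,0]]

```text
time_s: 0.85
tool_pos: [0.4223, -0.2894, 0.1942]
eef_rot: [0.975, 0.222, -0.0, -0.001]
ft_force: [0.2, 0.2, 0.3]
finger_gap: 0.0855
finger_force: 0.0
```

Call:
send_rows:
  commands:
    - [[0.42,-0.13,0.07],[0,0,-0.01]]
    - [[0.85,-0.27,0.14],[0,0,-0.018]]
    - [[0.85,-0.27,0.14],[0,0,-0.018]]
    - [[0.85,-0.27,0.14],[0,0,-0.018]]

```text
time_s: 1.35
tool_pos: [0.5185, -0.2008, 0.174]
eef_rot: [0.962, 0.275, -0.0, 0.0]
ft_force: [0.2, 0.3, 0.6]
finger_gap: 0.0853
finger_force: 0.0
```

```bash
python3 - <<'E'
from h import *
s=robot.read_state(); C=cal("wrist"); p,d=robot.capture("wrist"); cv2.imwrite("pics/w1.png",p)
W=cloud("wrist",d,C); Z=W[...,2]; print(s["time_s"],s["tool_pos"],np.nanmin(Z),proj("wrist",[.518,-.2,.052],C))
hsv=cv2.cvtColor(p,cv2.COLOR_BGR2HSV)
roi=(abs(W[...,0]-.5)<.14)&(abs(W[...,1]+.2)<.1)
m=(roi&(Z>.040)&(Z<.06)).astype(np.uint8); m=cv2.morphologyEx(m,cv2.MORPH_OPEN,np.ones((5,5)))
n,l,st,c=cv2.connectedComponentsWithStats(m); i=1+np.argmax(st[1:,4])
q=W[l==i][:,:2]*1000; print(st[i],cv2.minAreaRect(q.astype(np.float32)),np.percentile(W[l==i][:,2],[50,95]))
E
```

```text
1.35 [ 0.5184629  -0.20081826  0.17403858] -0.004228631381665043 (np.float64(311.8911623652691), np.float64(225.98201173434725))
[ 294  179   41  144 4946] ((498.17218017578125, -213.28846740722656), (114.11394500732422, 28.73529052734375), 31.042137145996094) [0.05080105 0.05326147]
```

View pics/w1.png

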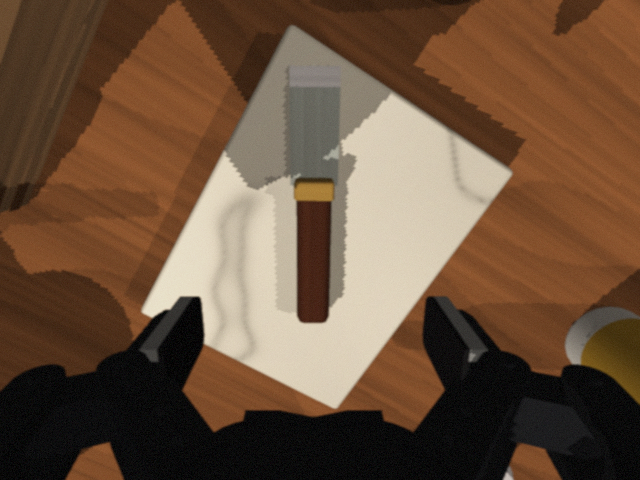

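The wrist view shows the knife upright in the picture, from butt (313,320) to edge (314,70), with the handle aligned between the fingers. I can go straight down.

Call:
send_rows:
  commands:
    - [[0,0,0.3],[0,0,0]]
    - [[0,0,0.6],[0,0,0]]
    - [[0,0,0.85],[0,0,0]]
    - [[0,0,0.93],[0,0,0]]
    - [[0,0,0.93],[0,0,0]]
    - [[0,0,0.93],[0,0,0]]

```text
time_s: 2.15
tool_pos: [0.5197, -0.2012, 0.037]
eef_rot: [0.962, 0.275, 0.001, 0.001]
ft_force: [0.7, 0.2, 0.1]
finger_gap: 0.0855
finger_force: 0.0
```

Call:
send_rows:
  commands:
    - [[0,0,0],[0,0,0]]
    - [[0,0,0],[0,0,0]]
    - [[0,0,0],[0,0,0]]
    - [[0,0,0],[0,0,0]]
    - [[0,0,0],[0,0,0]]
    - [[0,0,0],[0,0,0]]
    - [[0,0,0],[0,0,0]]
    - [[0,0,0],[0,0,0]]
  jaw: 1
  newtons: 50

```text
time_s: 3.15
tool_pos: [0.5191, -0.2003, 0.0353]
eef_rot: [0.961, 0.275, 0.0, 0.0]
ft_force: [-0.5, -0.6, 5.8]
finger_gap: 0.0249
finger_force: 50.9
```

Call:
send_rows:
  commands:
    - [[0,0,-0.15],[0,0,0]]
    - [[0,0,-0.4],[0,0,0]]
    - [[0,0,-0.7],[0,0,0]]
    - [[0,0,-1],[0,0,0]]
    - [[0,0,-1],[0,0,0.02]]
    - [[0,0,-1],[0,0,0.045]]
    - [[0,0,-1],[0,0,0.07]]
    - [[0,0,-1],[0,0,0.087]]
    - [[0,0,-1],[0,0,0.087]]
    - [[0,0,-1],[0,0,0.087]]

```text
time_s: 4.4
tool_pos: [0.5185, -0.2001, 0.1842]
eef_rot: [1.0, 0.006, -0.001, -0.0]
ft_force: [-0.6, -0.3, -0.9]
finger_gap: 0.0248
finger_force: 50.1
```

```bash
python3 - <<'E'
from h import *
s=robot.read_state(); q=R.from_quat(s["eef_rot"]).as_matrix(); print(q[:,0],s["tool_pos"],s["finger_gap"])
print(move(np.array([.532,.0995,.185])-s["tool_pos"]))
C=cal("wrist"); p,d=robot.capture("wrist"); cv2.imwrite("pics/w2.png",p)
E
```

```text
[ 0.99992344  0.01233106 -0.00102577] [ 0.51850558 -0.20009943  0.18419072] 0.024792677684368103
(array([ 0.1146, -1.9961, -0.0047]), array([0., 0., 0.]))
```

View pics/w2.png

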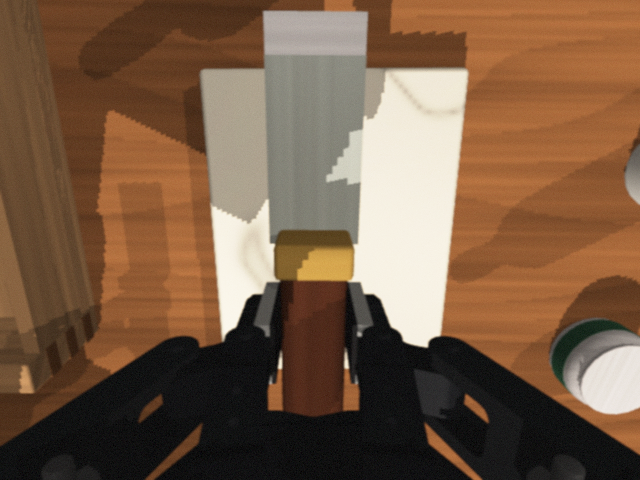

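The knife sits level between the pads, with its blade straight ahead (264–367, 12–240). Next I carry it over the chest.

Call:
send_rows:
  commands:
    - [[0.02,-0.3,0],[0,0,0]]
    - [[0.04,-0.65,0],[0,0,0]]
    - [[0.06,-1,0],[0,0,0]]
    - [[0.06,-1,0],[0,0,0]]

```text
time_s: 4.95
tool_pos: [0.5262, -0.047, 0.1848]
eef_rot: [1.0, 0.008, 0.0, -0.0]
ft_force: [0.2, 0.4, -1.9]
finger_gap: 0.025
finger_force: 50.2
```

Call:
send_rows:
  commands:
    - [[0.02,-0.35,0],[0,0,0]]
    - [[0.04,-0.7,0],[0,0,0]]
    - [[0.06,-1,0],[0,0,0]]
    - [[0.06,-1,0],[0,0,0]]
    - [[0.06,-1,0],[0,0,0]]

```text
time_s: 5.58
tool_pos: [0.5337, 0.099, 0.1846]
eef_rot: [1.0, 0.005, -0.0, 0.0]
ft_force: [-1.1, -0.0, -1.7]
finger_gap: 0.0251
finger_force: 50.2
```

```bash
python3 - <<'E'
from h import *
s=robot.read_state(); q=R.from_quat(s["eef_rot"]).as_matrix(); print(q[:,0],s["tool_pos"])
print(move(np.array([.532,.0995,.027])-s["tool_pos"]))
p,d=robot.capture("top"); cv2.imwrite("pics/t2.png",p[120:400,20:340])
E
```

```text
[ 9.99947760e-01  1.02181641e-02 -2.58708302e-04] [0.53374425 0.09902814 0.1846167 ]
(array([-0.0113, -0.0041,  1.0508]), array([0., 0., 0.]))
```

View pics/t2.png

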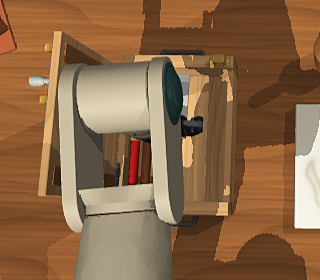

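```bash
python3 - <<'E'
from h import *
p,d=robot.capture("top"); W=cloud("top",d,cal("top"))
for (u,v) in [(83,210),(95,250),(92,300),(85,190),(100,335),(120,220),(160,220),(130,310),(130,350)]: print(u,v,W[v,u].round(3))
m=(W[...,2]>.32)&(W[...,1]>-.1); q=W[m]; 
for z in np.arange(.32,.7,.04):
    k=q[(q[:,2]>z)&(q[:,2]<z+.04)]
    if len(k): print(round(z,2),len(k),k.min(0).round(3),k.max(0).round(3))
E
```

```text
83 210 [0.531 0.152 0.511]
95 250 [0.486 0.137 0.504]
92 300 [0.429 0.134 0.505]
85 190 [0.557 0.158 0.499]
100 335 [0.391 0.126 0.495]
120 220 [0.521 0.111 0.505]
160 220 [0.523 0.066 0.503]
130 310 [0.419 0.091 0.504]
130 350 [0.376 0.084 0.513]
0.32 24 [0.497 0.093 0.321] [0.499 0.11  0.359]
0.36 78 [0.495 0.082 0.371] [0.502 0.113 0.399]
0.4 738 [0.392 0.023 0.401] [0.523 0.138 0.44 ]
0.44 2431 [0.309 0.021 0.44 ] [0.586 0.158 0.48 ]
0.48 19279 [0.243 0.012 0.48 ] [0.583 0.163 0.52 ]
0.52 8164 [0.248 0.016 0.52 ] [0.368 0.115 0.554]
```

The arm stays at y < 0.165 m, clear of the lid. I'll lower it.

Call:
send_rows:
  commands:
    - [[-0.01,0,0.2],[0,0,0]]
    - [[-0.01,0,0.45],[0,0,0]]
    - [[-0.01,0,0.7],[0,0,0]]
    - [[-0.01,0,0.85],[0,0,0]]
    - [[-0.01,0,0.95],[0,0,0]]
    - [[-0.01,0,0.97],[0,0,0]]
    - [[-0.01,0,0.98],[0,0,0]]
    - [[-0.01,0,0.98],[0,0,0]]

```text
time_s: 6.68
tool_pos: [0.5328, 0.1, 0.0388]
eef_rot: [1.0, 0.005, 0.001, -0.0]
ft_force: [-0.1, -0.6, -1.5]
finger_gap: 0.0247
finger_force: 50.2
```

Call:
send_rows:
  commands:
    - [[0,0,0.02],[0,0,0]]
    - [[0,0,0.04],[0,0,0]]
    - [[0,0,0.06],[0,0,0]]
    - [[0,0,0.075],[0,0,0]]
    - [[0,0,0.075],[0,0,0]]
    - [[0,0,0.075],[0,0,0]]

```text
time_s: 7.42
tool_pos: [0.5322, 0.1, 0.0266]
eef_rot: [1.0, 0.005, 0.0, 0.0]
ft_force: [0.0, -0.5, -1.4]
finger_gap: 0.0246
finger_force: 50.2
```

Call:
send_rows:
  commands:
    - [[0,0,0.007],[0,0,0]]
    - [[0,0,0.014],[0,0,0]]
    - [[0,0,0.02],[0,0,0]]
    - [[0,0,0.02],[0,0,0]]
    - [[0,0,0.02],[0,0,0]]

```text
time_s: 8.05
tool_pos: [0.5323, 0.1, 0.0252]
eef_rot: [1.0, 0.005, 0.0, 0.0]
ft_force: [-6.9, -0.6, 10.9]
finger_gap: 0.025
finger_force: 51.9
```

In contact with the floor at 11 N. I'll release part-way, then go up.

Call:
send_rows:
  commands:
    - [[0,0,0],[0,0,0]]
    - [[0,0,0],[0,0,0]]
    - [[0,0,0],[0,0,0]]
    - [[0,0,0],[0,0,0]]
    - [[0,0,0],[0,0,0]]
    - [[0,0,0],[0,0,0]]
  jaw: -0.05

```text
time_s: 8.8
tool_pos: [0.5322, 0.0999, 0.0235]
eef_rot: [1.0, 0.005, -0.0, 0.0]
ft_force: [0.2, 0.9, -0.5]
finger_gap: 0.0451
finger_force: 0.0
```

Call:
send_rows:
  commands:
    - [[0,0,-0.1],[0,0,0]]
    - [[0,0,-0.3],[0,0,0]]
    - [[0,0,-0.65],[0,0,0]]
    - [[0,0,-1],[0,0,0]]
    - [[0,0,-1],[0,0,0]]

```text
time_s: 9.43
tool_pos: [0.5345, 0.1002, 0.1803]
eef_rot: [1.0, 0.005, 0.006, -0.001]
ft_force: [-0.5, -1.1, -1.0]
finger_gap: 0.0445
finger_force: 0.0
```

```bash
python3 - <<'E'
from h import *
C=cal("wrist"); p,d=robot.capture("wrist"); cv2.imwrite("pics/w3.png",p)
s=robot.read_state();print(s["tool_pos"],s["finger_gap"])
W=cloud("wrist",d,C); print(np.nanmedian(W[230:250,315:325],(0,1)))
E
```

```text
[0.53328085 0.10011572 0.17700342] 0.04474804223739154
[0.52042574 0.09554194 0.0410361 ]
```

View pics/w3.png

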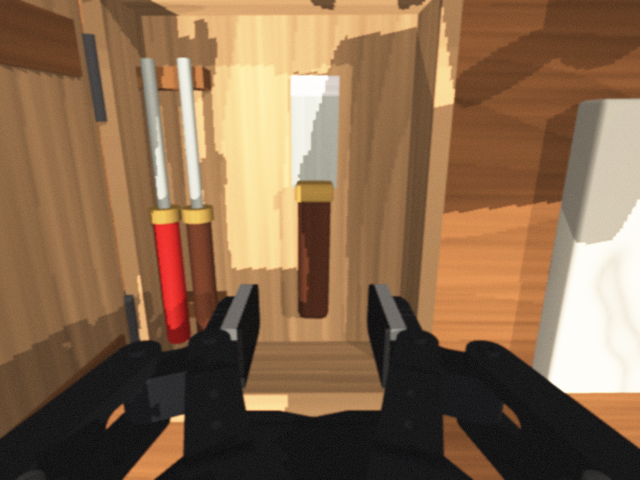

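The knife lies flat on the free floor, in view from butt (313,315) to edge (315,75). Next the arm goes up and over behind the lid with the fingers shut.

Call:
send_rows:
  commands:
    - [[-0.1,0,-0.4],[0,0,0]]
    - [[-0.2,0,-0.8],[0,0,0]]
    - [[-0.3,0,-1],[0,0,0]]
    - [[-0.3,0,-1],[0,0,0]]
  jaw: 1
  newtons: 60

```text
time_s: 9.98
tool_pos: [0.4871, 0.0996, 0.3258]
eef_rot: [1.0, 0.005, 0.002, -0.0]
ft_force: [0.5, -0.4, 0.2]
finger_gap: 0.0003
finger_force: 0.0
```

Call:
send_rows:
  commands:
    - [[-0.05,0,-0.35],[0,0,0]]
    - [[-0.15,-0.3,-0.35],[0,0,0]]
    - [[-0.15,-0.65,-0.35],[0,0,0]]
    - [[-0.15,-1,-0.35],[0,0,0]]
    - [[-0.15,-1,-0.35],[0,0,0]]

```text
time_s: 10.6
tool_pos: [0.4626, 0.252, 0.3722]
eef_rot: [1.0, 0.007, -0.003, 0.001]
ft_force: [0.5, -0.4, -0.8]
finger_gap: -0.0002
finger_force: 0.0
```

Call:
send_rows:
  commands:
    - [[0,-0.35,0],[0,0,0]]
    - [[0,-0.65,0],[0,0,0]]
    - [[0,-0.65,0],[0,0,0]]
    - [[0,-0.65,0],[0,0,0]]

```text
time_s: 11.1
tool_pos: [0.4625, 0.3459, 0.3746]
eef_rot: [1.0, 0.005, -0.001, 0.001]
ft_force: [0.9, -0.4, 0.9]
finger_gap: 0.0002
finger_force: 0.0
```

```bash
python3 - <<'E'
from h import *
s=robot.read_state();print(s["tool_pos"],s["joint_positions"],R.from_quat(s["eef_rot"]).as_matrix()[:,0])
p,d=robot.capture("scene"); cv2.imwrite("pics/s2.png",p)
print(move(np.array([.465,.345,.262])-s["tool_pos"]))
E
```

```text
[0.46250092 0.34591534 0.37456433] [ 5.78490858e-01  2.30126054e-01  9.21516299e-01 -5.72554170e-04
  1.99247150e+00  2.13960624e+00] [ 0.99995369  0.00944545 -0.00184246]
(array([0.0173, 0.0054, 0.7504]), array([0., 0., 0.]))
```

View pics/s2.png

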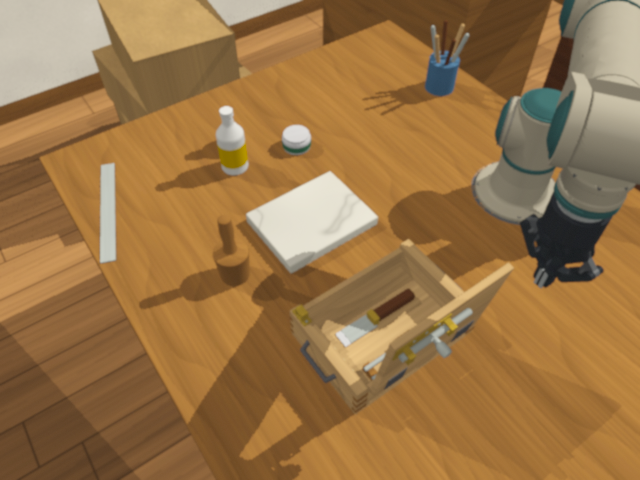

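The lid still stands open, with the knob at (440,345). The gripper is behind it at (550,270), and the knife can be seen inside at (375,315). I'll go down, then push along the lid's arc.

Call:
send_rows:
  commands:
    - [[0.02,0,0.35],[0,0,0]]
    - [[0.02,0,0.7],[0,0,0]]
    - [[0.02,0,0.75],[0,0,0]]
    - [[0.02,0.1,0.75],[0,0,0]]
    - [[0.02,0.2,0.75],[0,0,0]]
    - [[0.02,0.3,0.75],[0,0,0]]
    - [[0.02,0.38,0.75],[0,0,0]]
    - [[0.02,0.46,0.75],[0,0,0]]
    - [[0.02,0.54,0.75],[0,0,0]]
    - [[0.02,0.62,0.75],[0,0,0]]

```text
time_s: 12.4
tool_pos: [0.466, 0.2533, 0.2637]
eef_rot: [1.0, 0.005, 0.0, -0.0]
ft_force: [-0.3, 4.3, 3.2]
finger_gap: 0.0004
finger_force: 2.2
```

Call:
send_rows:
  commands:
    - [[0,0.08,0],[0,0,0]]
    - [[0,0.16,0.01],[0,0,0]]
    - [[0,0.24,0.02],[0,0,0]]
    - [[0,0.32,0.04],[0,0,0]]
    - [[0,0.4,0.07],[0,0,0]]
    - [[0,0.48,0.11],[0,0,0]]
    - [[0,0.56,0.15],[0,0,0]]
    - [[0,0.64,0.2],[0,0,0]]
    - [[0,0.72,0.25],[0,0,0]]
    - [[0,0.8,0.3],[0,0,0]]

```text
time_s: 13.65
tool_pos: [0.4671, 0.1331, 0.2175]
eef_rot: [1.0, 0.005, -0.0, -0.0]
ft_force: [-0.2, 1.6, 0.3]
finger_gap: -0.0
finger_force: 0.9
```

```bash
python3 - <<'E'
from h import *
s=robot.read_state();print(s["tool_pos"],s["ft_force"])
p,d=robot.capture("scene"); cv2.imwrite("pics/s3.png",p[180:440,240:560])
E
```

```text
[0.46712092 0.13308897 0.21748793] [-0.23289515  1.59905969  0.27550053]
```

View pics/s3.png

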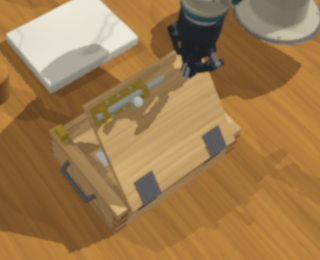

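The lid is about half shut with the fingers behind its free edge (crop 200,65). I'll push a little further, then lift clear and let it sink.

Call:
send_rows:
  commands:
    - [[0,0.08,0.06],[0,0,0]]
    - [[0,0.16,0.13],[0,0,0]]
    - [[0,0.22,0.2],[0,0,0]]
    - [[0,0.26,0.26],[0,0,0]]
    - [[0,0.26,0],[0,0,0]]
    - [[0,0.26,-0.1],[0,0,0]]
    - [[0,0.26,-0.1],[0,0,0]]
    - [[0,0.26,-0.1],[0,0,0]]
    - [[0,0.26,-0.1],[0,0,0]]
    - [[0,0.26,-0.1],[0,0,0]]
    - [[0,0.26,-0.1],[0,0,0]]
    - [[0,0.26,-0.1],[0,0,0]]

```text
time_s: 15.2
tool_pos: [0.4677, 0.0948, 0.2335]
eef_rot: [1.0, 0.005, 0.0, 0.0]
ft_force: [-0.3, 0.5, -0.7]
finger_gap: 0.0001
finger_force: 0.0
```

Call:
send_rows:
  commands:
    - [[0,0.2,0],[0,0,0]]
    - [[0,0.36,0],[0,0,0]]
    - [[0,0.36,0],[0,0,0]]
    - [[0,0.36,0],[0,0,0]]
    - [[0,0.36,0],[0,0,0]]
    - [[0,0.36,0],[0,0,0]]
    - [[0,0.36,0],[0,0,0]]
    - [[0,0.36,0],[0,0,0]]
    - [[0,0.36,0],[0,0,0]]
    - [[0,0.36,0],[0,0,0]]
    - [[0,0.36,0],[0,0,0]]
    - [[0,0.36,0],[0,0,0]]

```text
time_s: 16.7
tool_pos: [0.4683, 0.0408, 0.2336]
eef_rot: [1.0, 0.005, 0.0, 0.0]
ft_force: [-0.6, -0.0, 0.1]
finger_gap: 0.0
finger_force: 0.0
```

```bash
python3 - <<'E'
from h import *
s=robot.read_state();print(s["tool_pos"],s["ft_force"])
C=cal("wrist"); p,d=robot.capture("wrist"); cv2.imwrite("pics/w4.png",p); W=cloud("wrist",d,C)
Z=W[...,2]; roi=(W[...,0]>.53)&(W[...,0]<.72)&(W[...,1]>.01)&(W[...,1]<.08)
k=W[roi&(Z>.122)&(Z<.145)]; print("knob",len(k),k.min(0),k.max(0),np.median(k,0))
l=W[(W[...,0]>.5)&(W[...,0]<.65)&(W[...,1]>.1)&(W[...,1]<.2)]; print("lid",len(l),np.polyfit(l[:,1],l[:,2],1),np.median(l[:,2]))
E
```

```text
[0.46826127 0.04079735 0.23355293] [-0.59149224 -0.02148061  0.05128263]
knob 630 [0.59735462 0.03187615 0.12220285] [0.60808984 0.04989355 0.14004545] [0.60231966 0.040694   0.13626558]
lid 24685 [0.00063775 0.08899567] 0.08907767284742932
```

View pics/w4.png

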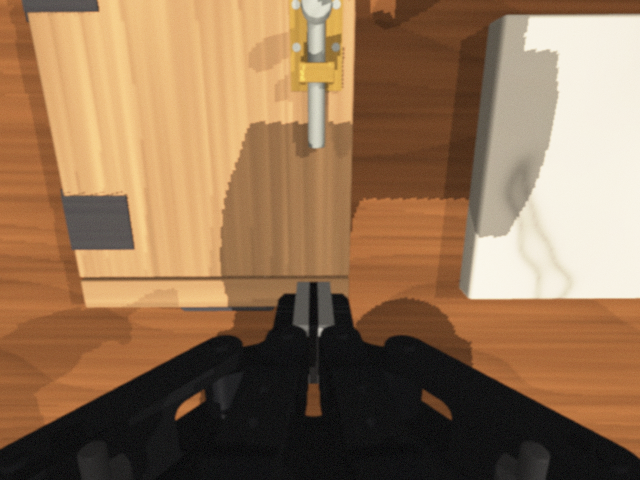

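The lid is flat (slope 0.0006) and shut. The bolt's knob is at (316,10), with its back edge at x ≈ 0.597 and its middle at y ≈ 0.0405. I'll come down behind it and push along +x.

Call:
send_rows:
  commands:
    - [[0.3,0,0],[0,0,0]]
    - [[0.65,0,0.2],[0,0,0]]
    - [[0.65,0,0.5],[0,0,0]]
    - [[0.65,0,0.7],[0,0,0]]
    - [[0.65,0,0.765],[0,0,0]]
    - [[0.65,0,0.765],[0,0,0]]
    - [[0.65,0,0.765],[0,0,0]]

```text
time_s: 17.62
tool_pos: [0.5667, 0.0418, 0.1209]
eef_rot: [1.0, 0.005, 0.002, 0.0]
ft_force: [0.2, 0.4, 1.1]
finger_gap: -0.0001
finger_force: 0.0
```

Call:
send_rows:
  commands:
    - [[0.05,0,0],[0,0,0]]
    - [[0.1,0,0],[0,0,0]]
    - [[0.14,0,0],[0,0,0]]
    - [[0.18,0,0],[0,0,0]]
    - [[0.22,0,0],[0,0,0]]
    - [[0.26,0,0],[0,0,0]]
    - [[0.29,0,0],[0,0,0]]
    - [[0.32,0,0],[0,0,0]]
    - [[0.34,0,0],[0,0,0]]
    - [[0.34,0,0],[0,0,0]]

```text
time_s: 18.88
tool_pos: [0.617, 0.0423, 0.1186]
eef_rot: [1.0, 0.005, 0.0, 0.0]
ft_force: [0.7, 1.4, 0.7]
finger_gap: 0.0001
finger_force: 0.2
```

Call:
send_rows:
  commands:
    - [[0.02,0,0],[0,0,0]]
    - [[0.04,0,0],[0,0,0]]
    - [[0.04,0,0],[0,0,0]]

```text
time_s: 19.25
tool_pos: [0.621, 0.0424, 0.1185]
eef_rot: [1.0, 0.005, -0.003, 0.0]
ft_force: [-14.0, -0.4, 5.9]
finger_gap: -0.0003
finger_force: 6.5
```

```bash
python3 - <<'E'
from h import *
s=robot.read_state();print(s["tool_pos"],s["ft_force"])
p,d=robot.capture("scene"); C=cal("scene"); f=C[0]
cv2.imwrite("pics/s4.png",cv2.resize(p[220:400,260:480],None,fx=3,fy=3))
E
```

```text
[0.62102195 0.04239622 0.11852972] [-13.99206779  -0.40086475   5.91158062]
```

View pics/s4.png

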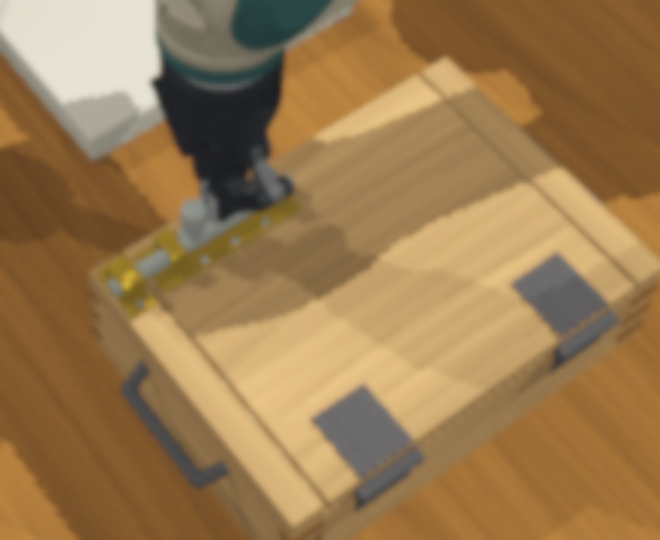

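The rod has gone through the keeper, with its tip showing past the arch at (112,287). The force rose to 14 N at the expected end stop. I'll back off and check.

Call:
send_rows:
  commands:
    - [[-0.05,0,0],[0,0,0]]
    - [[-0.1,0,-0.05],[0,0,0]]
    - [[-0.3,0,-0.4],[0,0,0]]
    - [[-0.7,0,-0.8],[0,0,0]]
    - [[-0.8,0,-0.9],[0,0,0]]
    - [[-0.8,0,-0.9],[0,0,0]]
    - [[-0.8,0,-0.9],[0,0,0]]

```text
time_s: 20.18
tool_pos: [0.5028, 0.0411, 0.2533]
eef_rot: [1.0, 0.005, 0.0, 0.0]
ft_force: [-0.3, 0.0, -0.1]
finger_gap: 0.0003
finger_force: 0.0
```

```bash
python3 - <<'E'
from h import *
s=robot.read_state();print(s["tool_pos"],s["ft_force"])
C=cal("top"); p,d=robot.capture("top"); W=cloud("top",d,C); Z=W[...,2]
k=W[(W[...,0]>.53)&(W[...,0]<.68)&(W[...,1]>.01)&(W[...,1]<.07)&(Z>.125)&(Z<.145)]
print("knob",len(k),*( (k.min(0),k.max(0)) if len(k) else ()))
l=W[(W[...,0]>.5)&(W[...,0]<.65)&(W[...,1]>.1)&(W[...,1]<.2)&(Z<.15)]
if len(l): print("lid",len(l),np.polyfit(l[:,1],l[:,2],1),np.median(l[:,2]))
E
```

```text
[0.50284634 0.04111416 0.25325057] [-0.26058118  0.02856877 -0.08469891]
knob 70 [0.63262049 0.0323635  0.12552237] [0.6494596  0.04757569 0.14212102]
lid 124 [-0.01358862  0.09167886] 0.08925749311145408
```

```bash
python3 -c "
from bench import robot; print(robot.job_done())"
```

```text
the job is handed in; nothing more can be done
None
```

I've handed the job in at about 20 s: the knife lies flat in the chest, the lid is shut, and the bolt measured fully home (knob at x ≈ 0.641 m, about 46 mm travel); the glue bottle, maul and tin were not touched, and no verdict was shown.

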